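Snap the four clips of a food box shut

ROBOT

A 7-joint arm with a two-finger parallel gripper is mounted at the origin on the work surface. World frame = base frame: x ahead of the robot, y to its left, z up, the work surface at z = 0. Lengths are in m, angles in rad, forces in N, time in s.
With the tool pointing down it reaches from about 0.4 to 0.85 m from the base axis. Payload 6.9 kg.
Tool frame: the origin (TCP) lies midway between the tips of the shut fingers; the grasp point (between the pads) lies 19 mm behind it; z points along the fingers, x is the direction in which the jaws open and shut, and the axes are right-handed (so a half turn about z gives the same grasp; the last joint's range is limited). The gripper opens to 85 mm and grips with 20 to 120 N. Pads are 22 mm wide; open, the fingers measure 114 mm over their backs; the gripper's body (76 mm by 85 mm) begins 54 mm behind the grasp point. The pads swing forward as they close: fully open they stand 13 mm farther back than shut.
Start: joints at [1.438, 0.507, -0.238, 1.5, 0.126, 1.149, -0.155], TCP at [0.147, -0.607, 0.231] pointing down, gripper open.
Joint ranges: [-3.08, 3.08], [-0.24, 2.05], [-1.43, 1.35], [0, 2.5], [-1.52, 4.66], [0.17, 1.96], [-2.89, 2.89]. Speed limits (rad/s): [2.39, 2.39, 3.14, 3.14, 3.14, 3.14, 3.14].

INTERFACE

Orientations are given as [roll, pitch, yaw] about the fixed x, y, z axes, in that order (R = Rz(yaw) Ry(pitch) Rx(roll)).
In Python, from station import bot, imaging, models gives the robot as it stands.
- The arm moves only by the tool apply_moves, never from a script. Its argument "deltas" is text: rows parted by semicolons, each of 6 numbers parted by spaces: the shift along the tool's x, y, z in units of 25 mm (1.0 is 25 mm), then the turn, a rotation vector about the tool's x, y, z in units of 5 degrees (1.0 is 5 degrees). A call has 1 to 20 rows; each row is the pose to reach, as a shift and turn from the pose commanded when the call began, along the tool's axes at that moment; what a row does not reach only later rows make up. A row lasts 1/12 s, in which the tool goes at most 41.7 mm and 7.16 degrees, less where a joint would pass 70% of its speed; a pose out of reach is approached as far as the arm can. A call with a gripper value outside its range is refused whole. "fingers" is the closure in counts, from 0 (fully open) to 255 (shut), set as the call begins (left out, the last holds). The fingers move at their own pace and stop on an object; "grip_force" is the grip in N (left out, the last holds). Time passes only in rows, so rows that repeat a pose let the fingers close. It gives the time, the measured TCP pose, the force and the opening at its end, in the units of the state.
- bot.read_state(): the state, without advancing time (a new reading comes with each control period).
- imaging.grab_frame(name): name is "side" or "top" or "wrist"; returns a dict with "img" (480x640x3 uint8, red, green, blue), "depth" (480x640 float32, m along the optical axis (not along the pixel's ray), 0 where there is no reading), "camera_matrix" (3x3 intrinsics, pixels), "k1" (the pictures are not rectified: a ray, as slopes to the right and down, at radius r is drawn at 1 + k1 r^2 times it, then the intrinsics apply), "world_from_camera" (4x4, takes a point from camera to world coordinates). Camera axes: x right, y up, looking along -z (the intrinsics and any distortion apply to the point x, -y, -z); pixel columns grow to the right and rows downward; lengths in m; the calibration is good to about 2 mm. A picture is of the moment at which its call begins.
- bot.job_done(): hands the job in, once; it reports no verdict.
Trained networks look in a picture, given as the dict that the camera call returned (one of the last four; its "shot" number tells which), for a name from the list of things; names that differ only in an ending like _2 or _b are one class to them, and where a whole thing is asked for, a point or a joint stands for the part that bears it (a point fixed in the world has none). Each returns a list of dicts, best first, with "score" (0 to 1); they miss things now and then, are a little off and sometimes report something else, mostly with a low value. They report only what shows in the picture. A call takes as long as a camera call. They do not tell look-alikes from the thing itself.
- models.regions_of(picture, label): "region" (480x640 bool, what is visible of it) and "at" ([column, row] in pixels, amid what is visible of it).
- models.tip_of(picture, label): "at" ([column, row] in pixels: a listed point, or the origin of a listed thing).
The state is a dict: "time": time; "qpos": joint angles; "joint_vel": joint speeds; "joint_torque": joint torques, N m; "position": TCP position; "orientation": TCP orientation; "ft_force": force on the tool from outside, world axes, zero at the start; "wrist_torque": the same for the moment, N m; "grip_width": opening from 0.0 (shut) to 1.0 (fully open).
Only numpy, scipy, OpenCV 4.12 (cv2) and the standard library are available. Lean on these libraries where they do the work, as an engineer would, in place of code of your own. Each camera call takes 0.05 s, during which the arm holds its last target.

TASK

The lid is already sitting on the food box, but its four side clips are up. Flip each clip down and snap it fully shut, leaving the box upright where it stands on the counter: it is loose and slides easily, so do not shove it away, and leave the bowl and the jar alone.

Things in the scene. Friction and masses are not known exactly. Their poses are not given: they have to be found in the camera images.
- box: Clear food box with its white lid seated, one loose body of 0.5 to 0.65 kg; it slides on the steel counter under a sideways push of 2 to 5 N. Origin: centre of its underside, z up; yaw within 0.5 rad of the world axes. Hinge lines at x = +-65 and y = +-90 mm, 100 mm up. The lid is an open dish: rim top 104 mm up, rim 9 mm thick (3 to 12 mm inside the hinge lines), dish floor 66 mm up.
- hinge_front (a point): Middle of the hinge line of the front clip (the side towards -x of the box frame, the robot's side), fixed on the box 100 mm above its underside; axes as the box. All clips: grey flap 46 mm wide, 34 mm from hinge line to free edge, 4 mm thick. Its outer face (outwards when shut, up when sticking out, towards mid-lid when upright) lies 11 mm off the hinge line.
- hinge_back (a point): Middle of the hinge line of the back clip (the +x side, away from the robot), fixed on the box 100 mm above its underside; axes as the box. All clips: from the rim's inner face to the outer face of the shut flap it is 23 mm.
- hinge_left (a point): Middle of the hinge line of the left clip (the +y side), fixed on the box 100 mm above its underside; axes as the box.
- hinge_right (a point): Middle of the hinge line of the right clip (the -y side), fixed on the box 100 mm above its underside; axes as the box.
- clip_front (a joint): Angle (rad) of the front clip: 0 = flap hanging down, shut against the side; 1.57 = sticking straight out; 2.9 (its limit) = almost upright above the rim. All clips: the hinge is lightly stiff, a flap stays where it is left, about 0.5 N at its free edge moves it. Starts between 1.5 and 2.8.
- clip_back (a joint): Angle (rad) of the back clip: 0 = flap hanging down, shut against the side; 1.57 = sticking straight out; 2.9 (its limit) = almost upright above the rim. All clips: a rib behind the flap, 22 mm from the hinge, meets a sprung catch on the box at about 0.4 rad and snaps under it at about 0.2; snapped in, it reads under 0.1.
- clip_left (a joint): Angle (rad) of the left clip: 0 = flap hanging down, shut against the side; 1.57 = sticking straight out; 2.9 (its limit) = almost upright above the rim. All clips: snapping in takes 5 to 10 N inwards on the lower half of the flap, more than the loose box withstands without sliding unless its rim is backed up from inside the dish; with grippy pads, a squeeze of about 40 N.
- clip_right (a joint): Angle (rad) of the right clip: 0 = flap hanging down, shut against the side; 1.57 = sticking straight out; 2.9 (its limit) = almost upright above the rim. All clips: squeezed while still at 0.5 rad or more, the free edge tends to jam on a rubber pad; fold it down to the catch first. The joint reading tells whether it has snapped.
- bowl: Small round steel bowl, 100 mm across, 45 mm high; a bystander to one side of the box. Origin under its centre.
- jar: Amber glass jar with a black lid, 64 mm across, 85 mm high; a bystander to the other side. Origin under its centre.
Things that resemble listed ones, but are neither listed nor needed, are in the scene too. Of the things that look like the box, the middle-sized one is meant.

How it is judged:
By the outcome, as a careful person would: the job done as asked, in the order asked, and still so for the second after the job is handed in, with the robot touching nothing.
It also fails if it takes over 72 s, if anything falls off the work surface, if the arm or the gripper's body presses on something with over 40 N, if the wrist force passes 120 N, or if a joint passes its speed limit or range.

## Working session

There is one attempt and no reset: what is moved stays moved. The work goes in short steps, Python scripts to look and compute and a tool call to move; the robot and the scene stay as the last step left them, time stands still between calls to the robot, and variables do not carry over. Pictures are saved under pics/ and viewed, and the job is handed in when it is done.

Besides the shell and the picture viewer there is one more tool, called as name(argument=value, ...) on one line, values as JSON. apply_moves: Moves the arm, as the interface text tells. Its arguments: {"type":"object","properties":{"deltas":{"type":"string"},"fingers":{"type":"number"},"grip_force":{"type":"number"}},"required":["deltas"]}

```bash
ls; mkdir -p pics; cat > h.py <<'E'
import numpy as np, cv2
from station import bot, imaging, models
def save(im,name): cv2.imwrite('pics/'+name, cv2.cvtColor(im,cv2.COLOR_RGB2BGR))
E
python3 - <<'E'
from h import *
print(bot.read_state())
for n in ['side','top','wrist']:
    f=imaging.grab_frame(n); save(f['img'],n+'0.png'); print(n,f['camera_matrix'].tolist(),f['k1'],np.round(f['world_from_camera'],3).tolist())
E
```

```text
pics
{'time': 0.0, 'qpos': array([ 1.43846794,  0.50831633, -0.23750554,  1.50112475,  0.12572353,
        1.14888724, -0.15479326]), 'joint_vel': array([-0.00023704, -0.00042743,  0.00041283,  0.00082023,  0.0006568 ,
       -0.00255587, -0.00093537]), 'joint_torque': array([-1.51022223e-04, -6.20610738e+01, -2.18649656e+00, -2.49653006e+01,
        1.27210852e-02,  1.20599155e-02, -1.23330969e-05]), 'position': array([ 0.14703633, -0.60695084,  0.23044515]), 'orientation': array([ 3.14152898e+00,  1.74390247e-03, -1.33295206e+00]), 'ft_force': array([-0.66360746,  0.87536749, -0.52383002]), 'wrist_torque': array([0.01565047, 0.02342733, 0.01259112]), 'grip_width': 0.9995868333106621}
side [[554.3200660743115, 0.0, 324.29199180366135], [0.0, 554.3200660743115, 241.27207617303648], [0.0, 0.0, 1.0]] 0.006674915233050536 [[0.997, 0.034, -0.069, 0.472], [-0.075, 0.63, -0.773, -0.901], [0.017, 0.776, 0.631, 0.868], [0.0, 0.0, 0.0, 1.0]]
top [[467.59240062140384, 0.0, 317.08576565530734], [0.0, 467.59240062140384, 237.26004847346454], [0.0, 0.0, 1.0]] -0.05564789624678311 [[0.012, 0.991, -0.137, 0.438], [-1.0, 0.01, -0.011, 0.037], [-0.01, 0.137, 0.991, 0.998], [0.0, 0.0, 0.0, 1.0]]
wrist [[332.2715188040777, 0.0, 322.3359755200624], [0.0, 332.2715188040777, 241.5838174515044], [0.0, 0.0, 1.0]] -0.02393770333414744 [[0.236, 0.937, 0.257, 0.212], [-0.972, 0.228, 0.061, -0.591], [-0.001, -0.264, 0.965, 0.374], [0.0, 0.0, 0.0, 1.0]]
```

View pics/side0.png

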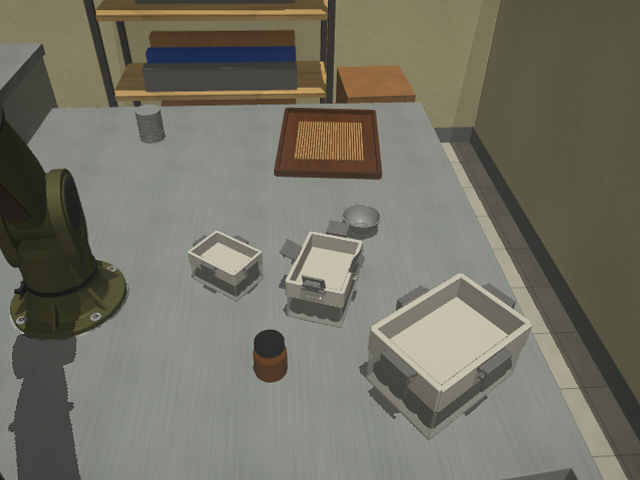

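View pics/top0.png

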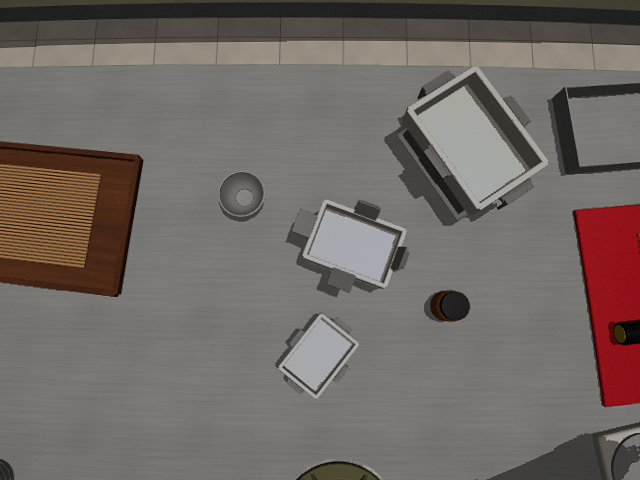

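Three look-alikes are in the top view: small (318,356), middle (355,245) and large (476,138). The middle-sized one, between bowl (242,194) and jar (450,306), is meant. Next I'll measure it and confirm with a crop.

```bash
cat >> h.py <<'E'
def cloud(f):
    K=f['camera_matrix']; d=f['depth']
    v,u=np.mgrid[0:480,0:640]
    p=cv2.undistortPoints(np.stack([u,v],-1).reshape(-1,1,2).astype(float),K,np.array([f['k1'],0,0,0,0])).reshape(480,640,2)
    P=np.stack([p[...,0]*d,-p[...,1]*d,-d],-1)
    T=f['world_from_camera']
    W=P@T[:3,:3].T+T[:3,3]; W[d<=0]=np.nan
    return W
def project(f,X):
    T=np.linalg.inv(f['world_from_camera']); c=np.atleast_2d(X)@T[:3,:3].T+T[:3,3]
    x=c[:,0]/-c[:,2]; y=-c[:,1]/-c[:,2]; r=x*x+y*y; k=1+f['k1']*r
    K=f['camera_matrix']; return np.c_[K[0,0]*x*k+K[0,2],K[1,1]*y*k+K[1,2]]
E
python3 - <<'E'
from h import *
f=imaging.grab_frame('top'); W=cloud(f)
g=imaging.grab_frame('side'); Wg=cloud(g)
for nm in ['box']:
    for r in models.regions_of(f,nm): print(nm,r['score'],r['at'],r['region'].sum())
for nm in ['hinge_front','hinge_back','hinge_left','hinge_right']:
    for r in models.tip_of(f,nm): print(nm,round(r['score'],2),r['at'],W[int(r['at'][1]),int(r['at'][0])])
m=np.zeros((480,640),bool); m[190:300,285:412]=1
print('counter z',np.nanmedian(W[260:300,100+60:270,2]))
z=W[...,2]
for lo,hi in [(.06,.072),(.097,.110),(.085,.097),(.11,.16)]:
    s=m&(z>lo)&(z<hi); print(lo,hi,s.sum(),np.nanmean(W[s],0))
s=m&(z>.100)&(z<.108)
white=f['img'].astype(int).min(-1)>140
s&=white
rc=cv2.minAreaRect(W[s][:,:2].astype(np.float32)*1000); print(s.sum(),rc)
s=m&(z>.060)&(z<.072)&white
rc=cv2.minAreaRect(W[s][:,:2].astype(np.float32)*1000); print(rc)
c=cv2.resize(f['img'][180:310,270:430],None,fx=5,fy=4.6,interpolation=cv2.INTER_CUBIC); 
save(c,'crop.png')
save(cv2.resize(g['img'][200:340,250:400],None,fx=4,fy=4,interpolation=cv2.INTER_CUBIC),'crops.png')
E
```

```text
box 0.94 [321.0, 354.4] 4107
box 0.77 [354.2, 241.8] 7068
box 0.65 [468.5, 143.8] 14254
hinge_front 0.93 [298.4, 340.3] [0.3645931  0.08235554 0.07887728]
hinge_front 0.7 [342.5, 272.5] [ 4.94810830e-01 -4.62654877e-04  1.13552278e-01]
hinge_front 0.57 [513.3, 111.1] [ 0.80716442 -0.32941936  0.14404324]
hinge_back 0.91 [335.6, 369.4] [0.30948679 0.01021499 0.07058437]
hinge_back 0.72 [364.9, 212.7] [ 0.61039891 -0.04217045  0.11475823]
hinge_back 0.69 [437.9, 157.5] [ 0.71232481 -0.17837308  0.14396825]
hinge_left 0.75 [310.1, 224.0] [0.58641232 0.06135512 0.11208608]
hinge_left 0.63 [341.0, 327.0] [ 0.39056272 -0.00044998  0.08169464]
hinge_left 0.6 [515.1, 189.8] [ 0.65274802 -0.32587331  0.14132525]
hinge_right 0.78 [439.0, 82.2] [ 0.86425202 -0.18690128  0.14415364]
hinge_right 0.59 [295.6, 383.0] [0.28347154 0.08675854 0.07962633]
hinge_right 0.56 [398.9, 257.3] [ 0.523455   -0.10517056  0.12302989]
counter z 0.00019184214010570244
0.06 0.072 3965 [ 0.55362925 -0.02564042  0.0663389 ]
0.097 0.11 1349 [ 0.55236892 -0.02136518  0.10421485]
0.085 0.097 170 [ 0.57162284 -0.03690856  0.09097538]
0.11 0.16 1394 [ 0.54774958 -0.00834314  0.11924511]
778 ((552.402099609375, -24.88360595703125), (171.6516876220703, 122.47042846679688), 69.6756362915039)
((552.6090698242188, -23.00872802734375), (151.28445434570312, 99.700927734375), 69.64710235595703)
```

View pics/crop.png

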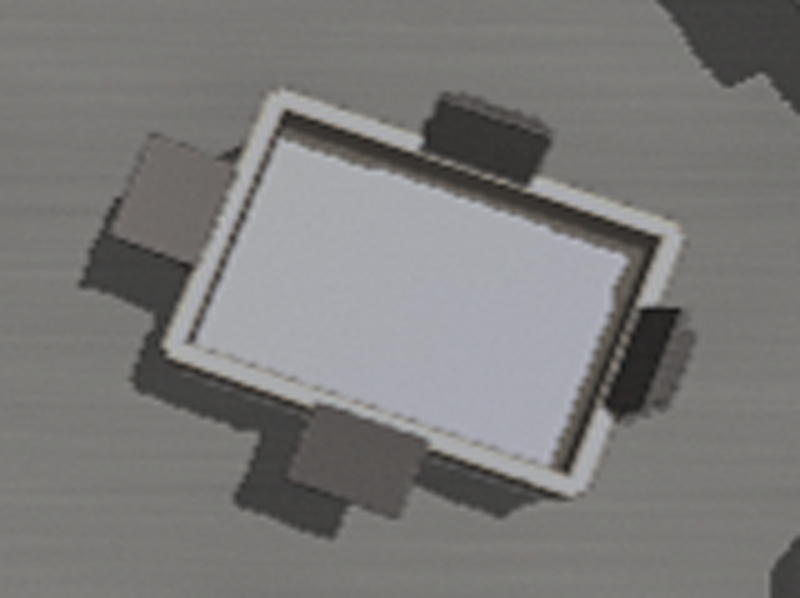

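View pics/crops.png

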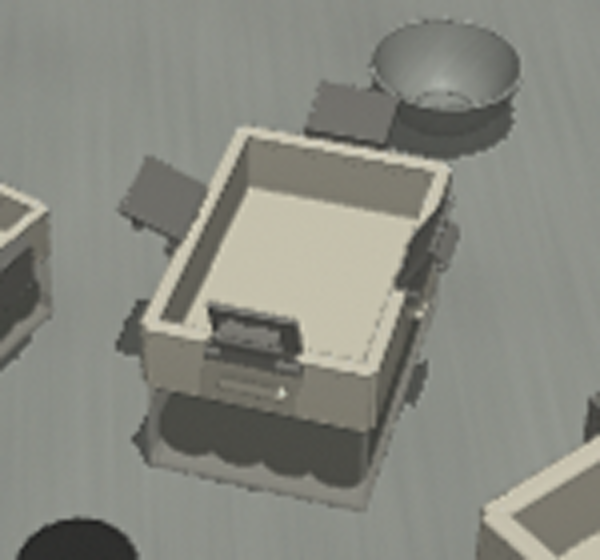

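The crop shows the middle box: its flaps sit at front (360,460), back (490,135), left (180,195) and right (650,360) in the crop. The front and left flaps stick out, while the back and right ones stand up. The rim measures 172x122 mm against the expected 174x124, and the rim and dish floor are at z=0.104 and 0.066. That confirms it's the right box. Next are the flap angles and a check of the pose from the side camera.

```bash
cat >> h.py <<'E'
def rimpose(f,c0,yaw0,zlo=.100,zhi=.108):
    W=cloud(f); white=f['img'].astype(int).min(-1)>120
    R=np.array([[np.cos(yaw0),-np.sin(yaw0)],[np.sin(yaw0),np.cos(yaw0)]])
    L=(W[...,:2]-c0)@R
    s=white&(W[...,2]>zlo)&(W[...,2]<zhi)&(abs(L[...,0])<.075)&(abs(L[...,1])<.1)
    rc=cv2.minAreaRect(W[s][:,:2].astype(np.float32)*1000)
    return s.sum(),rc
def flaps(f,c,yaw):
    W=cloud(f); R=np.array([[np.cos(yaw),-np.sin(yaw)],[np.sin(yaw),np.cos(yaw)]])
    L=(W[...,:2]-c)@R; z=W[...,2]*1000-100; grey=f['img'].astype(int).max(-1)<135
    for n,ax,sg,h in [('front',0,-1,.065),('back',0,1,.065),('left',1,1,.09),('right',1,-1,.09)]:
        o=(sg*L[...,ax]-h)*1000; t=L[...,1-ax]*1000
        s=(abs(t)<20)&(o>-15)&(o<50)&(z>-45)&(z<45)&(o*o+z*z<41**2)&((o>3)|(z>8))
        p=np.c_[o[s],z[s]]
        far=p[np.argsort(-(p**2).sum(1))[:max(5,len(p)//20)]]
        print(n,s.sum(),'far',np.median(far,0).round(1),'o',np.nanpercentile(p[:,0],[2,50,98]).round(1) if len(p) else '', 'z',np.nanpercentile(p[:,1],[2,50,98]).round(1) if len(p) else '','angle',np.round(np.median(np.arctan2(far[:,0],-far[:,1]))-np.arctan2(11,34),2))
E
python3 - <<'E'
from h import *
f=imaging.grab_frame('top'); g=imaging.grab_frame('side')
c=np.array([.5525,-.0242]); y=-.354
for q in (f,g): print(rimpose(q,c,y)); flaps(q,c,y)
W=cloud(f)
for a in [(242,194),(453,306),(440,75),(406,108),(462,218),(545,160),(476,138)]: print(a,W[a[1],a[0]].round(3))
W=cloud(f); m=W[60:230,390:560]; s=(m[...,2]>.13); print('bigbox near', np.nanmin(m[s][:,0]), np.nanmax(m[s][:,1]), np.nanmax(m[s][:,2]))
# jaw yaw options
print(bot.read_state()['orientation'])
E
```

```text
(np.int64(899), ((552.5614013671875, -24.99854278564453), (172.63902282714844, 123.13529205322266), 69.85872650146484))
front 393 far [27.9 23.1] o [-5.5 11.7 28.4] z [ 9.5 16.5 23.3] angle 1.95
back 269 far [ 7.2 36.3] o [-8.4  1.2 14. ] z [ 9.1 22.9 36.4] angle 2.63
left 396 far [28.9 17.7] o [-5.7 11.9 29.5] z [ 8.9 14.  18.9] angle 1.81
right 244 far [ 1.7 37.4] o [-8.6 -0.7 11.7] z [ 9.7 25.2 37.5] angle 2.77
(np.int64(537), ((553.0491333007812, -25.372451782226562), (177.0084228515625, 123.35440063476562), 69.8135757446289))
front 221 far [26.3 20.2] o [-6.6 10.3 26.4] z [ 7.1 14.5 21.7] angle 1.91
back 151 far [ 8.5 35.4] o [-5.7  6.4 15.5] z [-18.1  21.3  35.4] angle 2.59
left 224 far [30.2 15.5] o [-6.3 12.3 30.7] z [ 8.5 12.4 17.4] angle 1.73
right 249 far [ 4.6 35. ] o [-1.2  4.8 13.4] z [-18.3  22.8  35.1] angle 2.7
(242, 194) [0.669 0.214 0.005]
(453, 306) [ 0.433 -0.217  0.088]
(440, 75) [ 0.953 -0.227  0.001]
(406, 108) [ 0.872 -0.148  0.001]
(462, 218) [ 0.614 -0.254  0.04 ]
(545, 160) [ 0.709 -0.385  0.147]
(476, 138) [ 0.77  -0.272  0.094]
bigbox near 0.6114222784145535 -0.1219257059115903 0.14962772040414818
[-3.14157880e+00 -3.15701677e-05 -1.33298175e+00]
```

```bash
cat >> h.py <<'E'
from scipy.spatial.transform import Rotation as Ro
BC=np.array([.5527,-.0251]); BY=-.3525
H={'front':(-1,0,.065),'back':(1,0,.065),'left':(0,1,.09),'right':(0,-1,.09)}
def target(clip,c,h,xsign,bc=None,by=None):
    """TCP at out-offset c mm from hinge, tip h mm over hinge line; tool x along xsign*outward"""
    bc=BC if bc is None else bc; by=BY if by is None else by
    a=np.array(H[clip][:2],float); r=np.array([[np.cos(by),-np.sin(by)],[np.sin(by),np.cos(by)]])
    o=r@a; p=bc+o*(H[clip][2]+c/1000)
    yaw=np.arctan2(xsign*o[1],xsign*o[0])
    return np.r_[p,.1+h/1000],yaw
def row(tg,frm=None):
    s=bot.read_state(); R0=Ro.from_euler('xyz',s['orientation'])
    p,yaw=tg; d=R0.inv().apply(p-s['position'])/.025
    rv=(R0.inv()*Ro.from_euler('xyz',[np.pi,0,yaw])).as_rotvec()/np.radians(5)
    return np.r_[d,rv].round(3)
E
python3 - <<'E'
from h import *
for h in (100,40): print(row(target('front',-3,h,-1)),target('front',-3,h,-1))
E
```

```text
[-20.197 -19.19    1.252   0.     -0.    -11.235] (array([ 0.49451222, -0.0036948 ,  0.2       ]), np.float64(-0.35250000000000004))
[-20.197 -19.19    3.652   0.     -0.    -11.235] (array([ 0.49451222, -0.0036948 ,  0.14      ]), np.float64(-0.35250000000000004))
```

apply_moves(deltas="-20.2 -19.2 1.25 0 0 -11.24;-20.2 -19.2 1.25 0 0 -11.24;-20.2 -19.2 1.25 0 0 -11.24;-20.2 -19.2 1.25 0 0 -11.24;-20.2 -19.2 1.25 0 0 -11.24;-20.2 -19.2 1.25 0 0 -11.24;-20.2 -19.2 1.25 0 0 -11.24;-20.2 -19.2 1.25 0 0 -11.24;-20.2 -19.2 1.25 0 0 -11.24;-20.2 -19.2 1.25 0 0 -11.24;-20.2 -19.2 1.25 0 0 -11.24;-20.2 -19.2 1.25 0 0 -11.24;-20.2 -19.2 1.25 0 0 -11.24;-20.2 -19.2 1.25 0 0 -11.24;-20.2 -19.2 1.25 0 0 -11.24;-20.2 -19.2 1.25 0 0 -11.24;-20.2 -19.2 1.25 0 0 -11.24;-20.2 -19.2 1.25 0 0 -11.24;-20.2 -19.2 1.25 0 0 -11.24;-20.2 -19.2 1.25 0 0 -11.24", fingers=129, grip_force=40)

```text
time: 2.27
position: [0.4944, -0.0041, 0.1999]
orientation: [3.141, 0.001, -0.352]
ft_force: [-0.2, -0.3, 0.1]
grip_width: 0.493
```

```bash
python3 - <<'E'
from h import *
g=imaging.grab_frame('side'); w=imaging.grab_frame('wrist')
a=cv2.resize(g['img'][140:340,200:420],None,fx=2.4,fy=2.4); b=cv2.resize(w['img'],(640,480))[:,200:460]
save(np.hstack([a,b]),'p1.png')
for h in (40,12): print(row(target('front',-3,h,-1)))
print(row(target('front',3,10,-1)),row(target('front',3,-30,-1)))
E
```

```text
[-8.0e-03 -6.0e-02  2.4e+00  1.2e-02  2.0e-03 -2.0e-02]
[-8.00e-03 -6.20e-02  3.52e+00  1.20e-02  2.00e-03 -2.00e-02]
[-2.48e-01 -6.10e-02  3.60e+00  1.20e-02  2.00e-03 -2.00e-02] [-2.48e-01 -6.30e-02  5.20e+00  1.20e-02  2.00e-03 -2.00e-02]
```

View pics/p1.png

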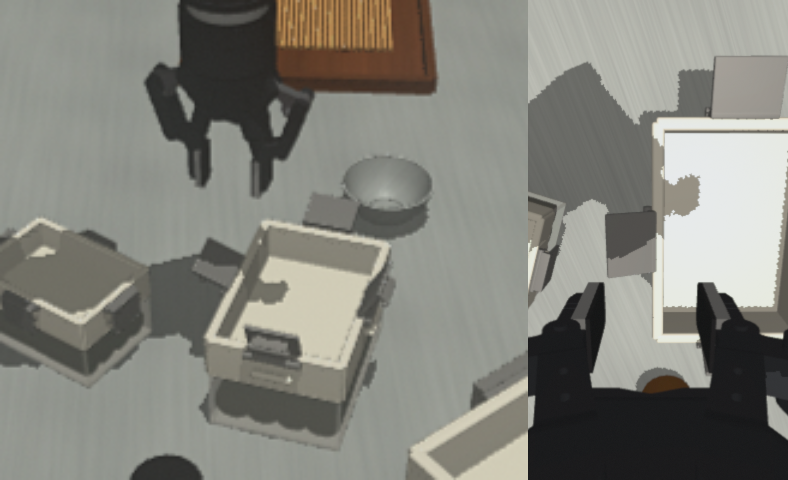

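The side view shows the fingers, with tips at (200,170) and (262,175), aligned over the front clip of the middle box and clear of everything. I'll fold the front flap down now.

apply_moves(deltas="0 -0.06 1.2 0 0 0;0 -0.06 2.4 0 0 0;0 -0.06 2.8 0 0 0;0 -0.06 3.2 0 0 0;0 -0.06 3.52 0 0 0;-0.12 -0.06 3.52 0 0 0;-0.25 -0.06 3.6 0 0 0;-0.25 -0.06 3.9 0 0 0;-0.25 -0.06 4.2 0 0 0;-0.25 -0.06 4.5 0 0 0;-0.25 -0.06 4.8 0 0 0;-0.25 -0.06 5.0 0 0 0;-0.25 -0.06 5.2 0 0 0;-0.25 -0.06 5.2 0 0 0;-0.25 -0.06 5.2 0 0 0")

```text
time: 3.62
position: [0.4893, 0.0001, 0.0697]
orientation: [3.141, 0.001, -0.352]
ft_force: [-0.2, -1.2, -0.0]
grip_width: 0.494
```

```bash
python3 - <<'E'
from h import *
g=imaging.grab_frame('side'); t=imaging.grab_frame('top')
a=cv2.resize(g['img'][180:340,230:400],None,fx=2.3,fy=2.3); b=cv2.resize(t['img'][180:340,250:420],None,fx=2.3,fy=2.3)
save(np.hstack([a,b]),'p2.png')
E
```

```text
(no output)
```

View pics/p2.png

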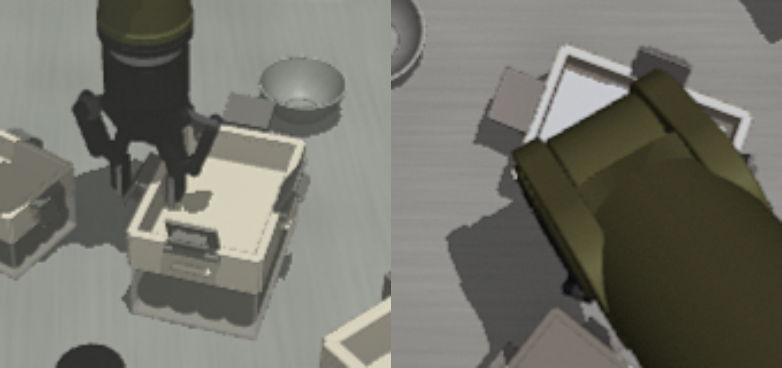

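The view shows one finger inside the dish (172,185) and one outside (120,185), with the flap folded down beside the outer finger. Now I'll squeeze.

apply_moves(deltas="0 0 0 0 0 0;0.07 0 0 0 0 0;0.14 0 0 0 0 0;0.14 0 0 0 0 0;0.14 0 0 0 0 0;0.14 0 0 0 0 0;0.14 0 0 0 0 0;0.14 0 0 0 0 0;0.14 0 0 0 0 0;0.14 0 0 0 0 0;0.14 0 0 0 0 0;0.14 0 0 0 0 0", fingers=255, grip_force=40)

```text
time: 4.72
position: [0.493, -0.0012, 0.0705]
orientation: [-3.141, -0.001, -0.352]
ft_force: [-1.3, -0.8, 4.9]
grip_width: 0.258
```

Opening is 22 mm, matching the 23 mm shut thickness, so the front clip has very likely snapped. I'll release and lift.

apply_moves(deltas="0 0 0 0 0 0;0 0 0 0 0 0;0 0 0 0 0 0;0 0 0 0 0 0;0 0 0 0 0 0;0 0 -1 0 0 0;0 0 -2 0 0 0;0 0 -3.2 0 0 0;0 0 -3.2 0 0 0;0 0 -3.2 0 0 0", fingers=129)

```text
time: 5.55
position: [0.4937, -0.0012, 0.1514]
orientation: [-3.141, -0.003, -0.353]
ft_force: [-0.5, 0.0, -0.5]
grip_width: 0.493
```

```bash
python3 - <<'E'
from h import *
g=imaging.grab_frame('side'); t=imaging.grab_frame('top')
for q in (g,t):
    print(rimpose(q,BC,BY)); flaps(q,BC,BY)
a=cv2.resize(g['img'][180:340,230:400],None,fx=2.3,fy=2.3); b=cv2.resize(t['img'][180:340,250:420],None,fx=2.3,fy=2.3)
save(np.hstack([a,b]),'p3.png')
# outer finger = +x tool; opening 42, thickness ~8..14: o=d+8 , c=d-21
for c,h in [(-53,50),(-53,25),(-25,24),(-9,18),(-2,12),(3,10),(3,-29)]: print(c,h,row(target('back',c,h,1)))
E
```

```text
(np.int64(488), ((551.352294921875, -25.9820556640625), (179.85647583007812, 124.42672729492188), 69.78070831298828))
front 62 far [  7.6 -24.3] o [ 3.3  7.3 11.5] z [-25.3   0.7   3.3] angle 0.02
back 138 far [ 7.6 35.2] o [-7.   6.  14.8] z [-17.8  21.5  35.1] angle 2.62
left 224 far [31.7 14.8] o [-5.2 13.3 31.9] z [ 8.3 12.6 17.1] angle 1.7
right 238 far [ 2.9 34.4] o [-3.4  4.2 12.4] z [-17.8  23.1  34.5] angle 2.74
(np.int64(239), ((585.236083984375, 44.16246795654297), (53.166996002197266, 132.71812438964844), 48.72074890136719))
front 0 far [nan nan] o  z  angle nan
back 35 far [ 5.9 36.3] o [-1.5  5.1 12.4] z [20.7 32.2 37.1] angle 2.67
left 298 far [30.  17.8] o [-3.2 17.1 30.2] z [ 9.9 15.  19.1] angle 1.79
right 0 far [nan nan] o  z  angle nan
-53 50 [ 3.075  0.051 -0.022  0.006  0.007  0.   ]
-53 25 [3.076 0.05  0.978 0.006 0.007 0.   ]
-25 24 [4.196 0.05  1.017 0.006 0.007 0.   ]
-9 18 [4.836 0.05  1.257 0.006 0.007 0.   ]
-2 12 [5.116 0.05  1.496 0.006 0.007 0.   ]
3 10 [5.316 0.05  1.576 0.006 0.007 0.   ]
3 -29 [5.317 0.049 3.136 0.006 0.007 0.   ]
  return _methods._mean(a, axis=axis, dtype=dtype,
  ret = um.true_divide(
  ret = ret.dtype.type(ret / rcount)
```

View pics/p3.png

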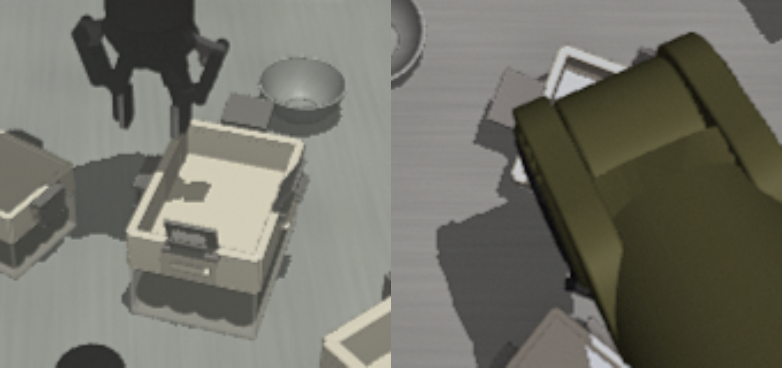

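The front flap is now shut (side view angle ≈0.02, flat at (145,180)), and the box moved under 2 mm. Next is the back clip: sweep it outwards, then fold it down.

apply_moves(deltas="1.5 0.05 0 0 0 0;3.08 0.05 0 0 0 0;3.08 0.05 0.5 0 0 0;3.08 0.05 0.98 0 0 0;3.4 0.05 0.98 0 0 0;3.7 0.05 1 0 0 0;4 0.05 1 0 0 0;4.2 0.05 1.02 0 0 0;4.5 0.05 1.14 0 0 0;4.84 0.05 1.26 0 0 0;5 0.05 1.38 0 0 0;5.12 0.05 1.5 0 0 0;5.22 0.05 1.54 0 0 0;5.32 0.05 1.58 0 0 0;5.32 0.05 1.58 0 0 0")

```text
time: 6.9
position: [0.6174, -0.0484, 0.1103]
orientation: [-3.142, 0.0, -0.352]
ft_force: [-0.4, 0.2, -0.8]
grip_width: 0.494
```

```bash
python3 - <<'E'
from h import *
g=imaging.grab_frame('side'); print(rimpose(g,BC,BY)); flaps(g,BC,BY)
w=imaging.grab_frame('wrist')
a=cv2.resize(g['img'][180:340,230:400],None,fx=2.3,fy=2.3); b=cv2.resize(w['img'],(490,368))
save(np.hstack([a,b])[:, :800],'p4.png')
for c,h in [(3,-29)]: print(c,h,row(target('back',c,h,1)))
E
```

```text
(np.int64(328), ((552.3079833984375, -25.5904541015625), (184.4036865234375, 123.63949584960938), 69.61453247070312))
front 57 far [  7.6 -24.4] o [ 3.5  7.2 11.3] z [-27.9   1.9   4.3] angle -0.0
back 217 far [30.1 26.3] o [-2.7 14.4 33.4] z [-15.5  10.3  26.5] angle 1.98
left 52 far [20.5 11.9] o [-6.4  6.7 21.6] z [ 8.  10.7 14.7] angle 1.73
right 233 far [ 4.  35.7] o [-3.   4.2 12.2] z [-18.3  23.5  35.8] angle 2.72
3 -29 [-1.500e-02  2.300e-02  1.583e+00 -1.000e-03 -0.000e+00  5.000e-03]
```

View pics/p4.png

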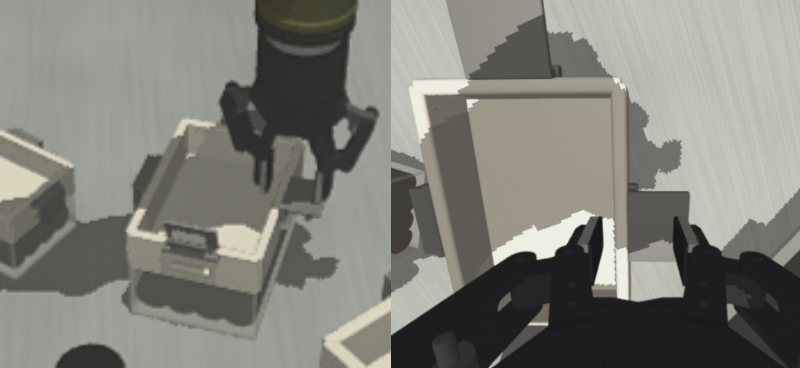

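The back flap now lies flat under the outer finger (wrist view (660,220)). I'll press down, then squeeze.

apply_moves(deltas="0 0 0.3 0 0 0;0 0 0.6 0 0 0;0 0 0.9 0 0 0;0 0 1.2 0 0 0;0 0 1.4 0 0 0;0 0 1.58 0 0 0;0 0 1.58 0 0 0;0 0 1.58 0 0 0")

```text
time: 7.67
position: [0.6168, -0.0482, 0.0706]
orientation: [3.141, 0.001, -0.352]
ft_force: [0.3, 0.2, 1.0]
grip_width: 0.497
```

apply_moves(deltas="0 0 0 0 0 0;-0.07 0 0 0 0 0;-0.14 0 0 0 0 0;-0.14 0 0 0 0 0;-0.14 0 0 0 0 0;-0.14 0 0 0 0 0;-0.14 0 0 0 0 0;-0.14 0 0 0 0 0;-0.14 0 0 0 0 0;-0.14 0 0 0 0 0;-0.14 0 0 0 0 0;-0.14 0 0 0 0 0", fingers=255, grip_force=40)

```text
time: 8.67
position: [0.6135, -0.0468, 0.0714]
orientation: [3.141, 0.0, -0.352]
ft_force: [-4.1, 0.8, 6.1]
grip_width: 0.259
```

apply_moves(deltas="0 0 0 0 0 0;0 0 0 0 0 0;0 0 0 0 0 0;0 0 0 0 0 0;0 0 0 0 0 0;0 0 -1 0 0 0;0 0 -2 0 0 0;0 0 -3.6 0 0 0;0 0 -5.2 0 0 0;0 0 -5.2 0 0 0;0 0 -5.2 0 0 0", fingers=129)

```text
time: 9.58
position: [0.6153, -0.0468, 0.2037]
orientation: [-3.14, -0.005, -0.352]
ft_force: [-0.7, -0.1, -1.1]
grip_width: 0.493
```

```bash
python3 - <<'E'
from h import *
g=imaging.grab_frame('side'); print(rimpose(g,BC,BY)); flaps(g,BC,BY)
# left: tool x along outward*xsign
for xs in (1,-1): print(row(target('left',-3,100,xs)))
print(bot.read_state()['qpos'].round(2))
E
```

```text
(np.int64(310), ((550.9191284179688, -27.932876586914062), (179.17611694335938, 123.18843078613281), 69.8150634765625))
front 61 far [  8.  -20.2] o [ 3.5  7.3 11.2] z [-21.    0.9   4.3] angle 0.02
back 97 far [  9.6 -31.7] o [ 3.7  9.4 10.8] z [-31.8  -2.3   4.6] angle -0.02
left 192 far [30.4 15.4] o [-4.9 11.7 30.6] z [ 8.6 12.4 17.7] angle 1.72
right 233 far [ 4.7 35.5] o [-1.7  4.  12. ] z [-18.4  23.2  35.6] angle 2.7
[-2.6090e+00 -3.4630e+00  6.1000e-02  1.5000e-02 -1.6000e-02 -1.7999e+01]
[-2.6090e+00 -3.4630e+00  6.1000e-02 -1.6000e-02 -1.5000e-02  1.8001e+01]
[ 0.41  0.57 -0.62  1.57  0.36  1.12 -0.65]
```

apply_moves(deltas="-2.6 -3.46 0 0 0 18;-2.6 -3.46 0 0 0 18;-2.6 -3.46 0 0 0 18;-2.6 -3.46 0 0 0 18;-2.6 -3.46 0 0 0 18;-2.6 -3.46 0 0 0 18;-2.6 -3.46 0 0 0 18;-2.6 -3.46 0 0 0 18;-2.6 -3.46 0 0 0 18;-2.6 -3.46 0 0 0 18;-2.6 -3.46 0 0 0 18;-2.6 -3.46 0 0 0 18;-2.6 -3.46 0 0 0 18;-2.6 -3.46 0 0 0 18;-2.6 -3.46 0 0 0 18;-2.6 -3.46 0 0 0 18")

```text
time: 10.97
position: [0.5822, 0.0565, 0.2001]
orientation: [3.14, -0.001, -1.92]
ft_force: [-0.5, 1.1, -0.4]
grip_width: 0.493
```

```bash
python3 - <<'E'
from h import *
g=imaging.grab_frame('side'); print(rimpose(g,BC,BY)); flaps(g,BC,BY)
t=imaging.grab_frame('top'); print(rimpose(t,BC,BY))
w=imaging.grab_frame('wrist')
a=cv2.resize(g['img'][180:340,230:400],None,fx=2.3,fy=2.3); b=cv2.resize(t['img'][180:340,250:420],None,fx=2.3,fy=2.3)
save(np.hstack([a,b])[:, :800],'p5.png')
for c,h in [(-3,40),(-3,12),(3,10),(3,-29)]: print(c,h,row(target('left',c,h,-1)))
E
```

```text
(np.int64(589), ((555.1126708984375, -26.360427856445312), (182.0272674560547, 131.9619140625), 69.95479583740234))
front 59 far [  7.8 -24. ] o [ 3.1  7.5 11.4] z [-24.1   1.6   4.6] angle 0.03
back 94 far [ 10.4 -31.2] o [ 3.4  9.4 10.7] z [-31.3  -1.    4.5] angle 0.01
left 217 far [30.7 15.4] o [-5.3 13.3 30.7] z [ 8.1 12.5 17.4] angle 1.72
right 237 far [ 3.3 34.8] o [-3.5  4.  13.3] z [-18.1  23.3  34.8] angle 2.73
(np.int64(192), ((577.1781616210938, -102.5297622680664), (93.1279296875, 40.986793518066406), 19.65019416809082))
-3 40 [-9.000e-03 -9.000e-03  2.427e+00  7.000e-03 -2.000e-03  1.700e-02]
-3 12 [-9.000e-03 -1.000e-02  3.547e+00  7.000e-03 -2.000e-03  1.700e-02]
3 10 [-2.490e-01 -1.000e-02  3.627e+00  7.000e-03 -2.000e-03  1.700e-02]
3 -29 [-2.490e-01 -1.100e-02  5.187e+00  7.000e-03 -2.000e-03  1.700e-02]
```

View pics/p5.png

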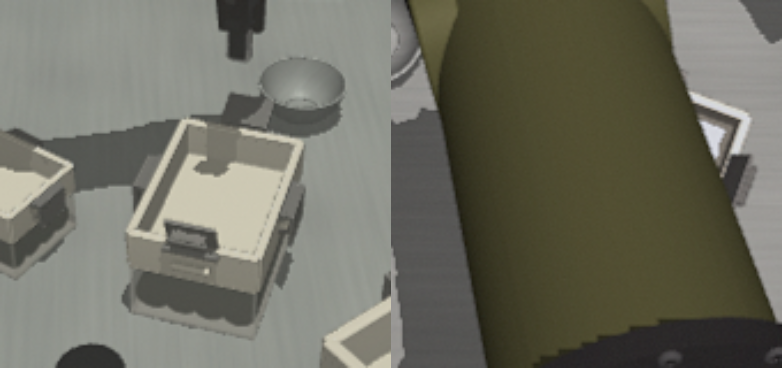

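Front and back are both shut in the side view (angles ≈0). Now the left clip.

apply_moves(deltas="0 0 1.2 0 0 0;0 0 2.4 0 0 0;0 0 2.8 0 0 0;0 0 3.2 0 0 0;0 0 3.54 0 0 0;-0.12 0 3.54 0 0 0;-0.25 0 3.62 0 0 0;-0.25 0 3.9 0 0 0;-0.25 0 4.2 0 0 0;-0.25 0 4.5 0 0 0;-0.25 0 4.8 0 0 0;-0.25 0 5.0 0 0 0;-0.25 0 5.18 0 0 0;-0.25 0 5.18 0 0 0;-0.25 0 5.18 0 0 0")

```text
time: 12.37
position: [0.5846, 0.0628, 0.0711]
orientation: [3.141, 0.0, -1.923]
ft_force: [1.6, 2.0, -1.7]
grip_width: 0.491
```

```bash
python3 - <<'E'
from h import *
g=imaging.grab_frame('side'); print(rimpose(g,BC,BY)); flaps(g,BC,BY)
w=imaging.grab_frame('wrist')
a=cv2.resize(g['img'][180:340,230:400],None,fx=2.3,fy=2.3); b=cv2.resize(w['img'],(490,368))
save(np.hstack([a,b])[:, :800],'p6.png')
E
```

```text
(np.int64(545), ((554.4004516601562, -28.43317413330078), (180.53067016601562, 131.6921844482422), 70.46401977539062))
front 67 far [  8.2 -25.9] o [ 3.3  7.6 11.8] z [-26.3   1.6   4.3] angle 0.03
back 90 far [ 10.2 -30.8] o [ 3.6  9.4 10.9] z [-30.8  -1.8   4.8] angle 0.01
left 49 far [23.6 29.4] o [ 3.7 23.2 33.4] z [-5.   6.1 31.8] angle 2.18
right 234 far [ 4.3 35.7] o [-3.3  4.5 12.2] z [-17.9  23.4  35.7] angle 2.71
```

View pics/p6.png

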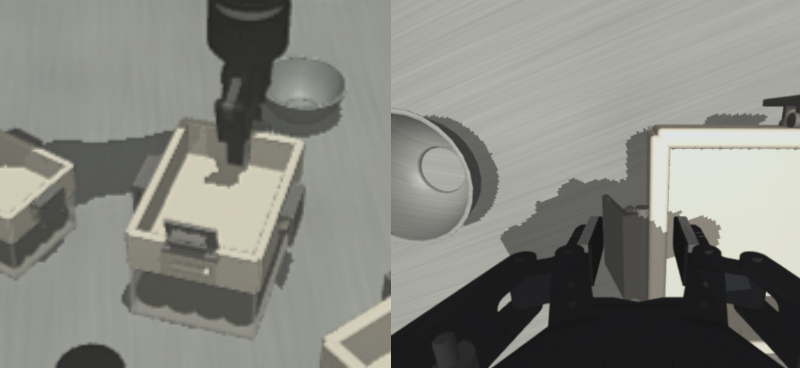

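The wrist view shows the left flap folded down at (620,250) with the outer finger against it and the inner finger inside the rim. Squeeze, then release.

apply_moves(deltas="0 0 0 0 0 0;0.07 0 0 0 0 0;0.14 0 0 0 0 0;0.14 0 0 0 0 0;0.14 0 0 0 0 0;0.14 0 0 0 0 0;0.14 0 0 0 0 0;0.14 0 0 0 0 0;0.14 0 0 0 0 0;0.14 0 0 0 0 0;0.14 0 0 0 0 0;0.14 0 0 0 0 0", fingers=255, grip_force=40)

```text
time: 13.47
position: [0.5838, 0.0588, 0.0722]
orientation: [-3.141, 0.0, -1.923]
ft_force: [-1.0, 0.1, 7.0]
grip_width: 0.26
```

apply_moves(deltas="0 0 0 0 0 0;0 0 0 0 0 0;0 0 0 0 0 0;0 0 0 0 0 0;0 0 0 0 0 0;0 0 -1 0 0 0;0 0 -2 0 0 0;0 0 -3.2 0 0 0;0 0 -3.2 0 0 0;0 0 -3.2 0 0 0", fingers=129)

```text
time: 14.3
position: [0.5846, 0.0593, 0.1533]
orientation: [-3.138, 0.002, -1.923]
ft_force: [0.2, -0.1, -0.7]
grip_width: 0.499
```

```bash
python3 - <<'E'
from h import *
g=imaging.grab_frame('side'); print(rimpose(g,BC,BY)); flaps(g,BC,BY)
w=imaging.grab_frame('wrist')
a=cv2.resize(g['img'][180:340,230:400],None,fx=2.3,fy=2.3); b=cv2.resize(w['img'],(490,368))
save(np.hstack([a,b])[:, :800],'p7.png')
for c,h in [(-53,50),(-53,25),(-25,24),(-9,18),(-2,12),(3,10),(3,-29)]: print(c,h,row(target('right',c,h,1)))
E
```

```text
(np.int64(604), ((557.4979858398438, -27.35309600830078), (185.1258544921875, 138.01138305664062), 68.35723114013672))
front 54 far [  7.2 -19.6] o [ 3.4  7.1 11.8] z [-20.1   1.3   4.6] angle 0.02
back 93 far [ 10.8 -31.2] o [ 3.2  9.6 11. ] z [-31.3  -0.7   4.2] angle 0.02
left 32 far [11.6  0. ] o [ 3.4  6.3 12.7] z [-1.8  2.   3.8] angle 1.26
right 259 far [ 5.2 34.3] o [-1.2  5.2 13.3] z [-18.4  22.5  34.3] angle 2.68
-53 50 [ 5.056e+00 -1.700e-02  4.200e-02  8.000e-03 -6.000e-03  4.000e-03]
-53 25 [ 5.056e+00 -1.800e-02  1.042e+00  8.000e-03 -6.000e-03  4.000e-03]
-25 24 [ 6.176e+00 -1.800e-02  1.083e+00  8.000e-03 -6.000e-03  4.000e-03]
-9 18 [ 6.816e+00 -1.800e-02  1.323e+00  8.000e-03 -6.000e-03  4.000e-03]
-2 12 [ 7.095e+00 -1.800e-02  1.563e+00  8.000e-03 -6.000e-03  4.000e-03]
3 10 [ 7.295e+00 -1.800e-02  1.643e+00  8.000e-03 -6.000e-03  4.000e-03]
3 -29 [ 7.295e+00 -1.900e-02  3.203e+00  8.000e-03 -6.000e-03  4.000e-03]
```

View pics/p7.png

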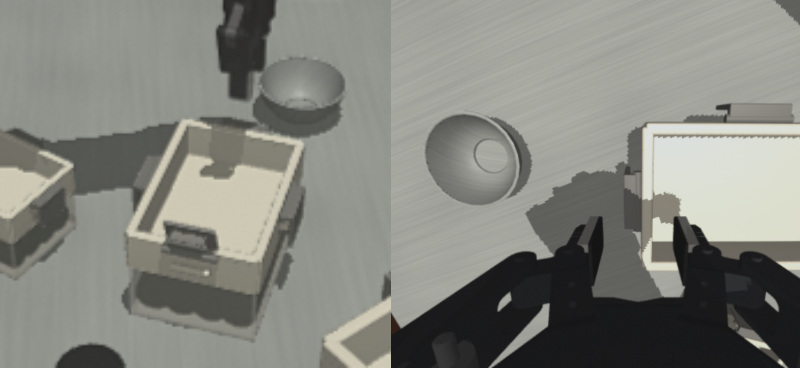

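Left is shut: the flap lies flat at the rim in the wrist view (632,185), and the opening was 22 mm. Now the right clip.

apply_moves(deltas="1.6 0 0 0 0 0;3.2 0 0 0 0 0;4.6 0 0 0 0 0;5.06 0 0 0 0 0;5.06 0 0.5 0 0 0;5.06 0 1.04 0 0 0;5.4 0 1.04 0 0 0;5.7 0 1.06 0 0 0;6 0 1.08 0 0 0;6.18 0 1.08 0 0 0;6.5 0 1.2 0 0 0;6.82 0 1.32 0 0 0;7 0 1.45 0 0 0;7.1 0 1.56 0 0 0;7.2 0 1.6 0 0 0;7.3 0 1.64 0 0 0;7.3 0 1.64 0 0 0")

```text
time: 15.82
position: [0.5203, -0.1126, 0.1103]
orientation: [3.141, -0.0, -1.923]
ft_force: [0.7, -0.4, -0.2]
grip_width: 0.495
```

```bash
python3 - <<'E'
from h import *
g=imaging.grab_frame('side')
w=imaging.grab_frame('wrist')
a=cv2.resize(g['img'][180:340,230:400],None,fx=2.3,fy=2.3); b=cv2.resize(w['img'],(490,368))
save(np.hstack([a,b])[:, :800],'p8.png')
for c,h in [(3,-29)]: print(c,h,row(target('right',c,h,1)))
E
```

```text
3 -29 [ 1.50e-02 -3.00e-03  1.58e+00  2.00e-03  1.00e-03  6.00e-03]
```

View pics/p8.png

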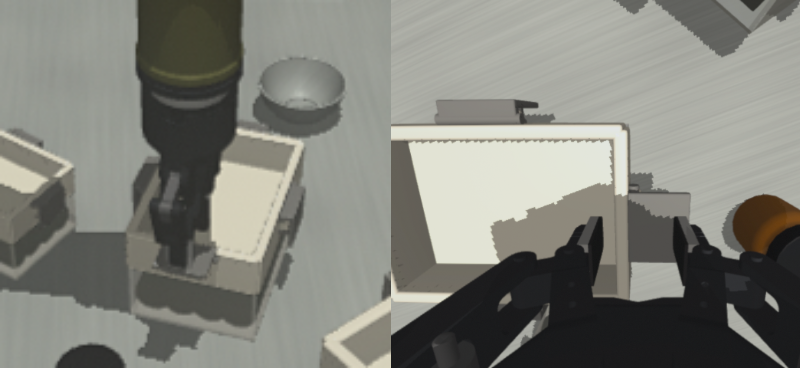

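The right flap is flat under the outer finger (wrist view (660,220)) and the jar is clear. Press and squeeze.

apply_moves(deltas="0 0 0.3 0 0 0;0 0 0.6 0 0 0;0 0 0.9 0 0 0;0 0 1.2 0 0 0;0 0 1.4 0 0 0;0 0 1.58 0 0 0;0 0 1.58 0 0 0;0 0 1.58 0 0 0")

```text
time: 16.58
position: [0.5205, -0.112, 0.0707]
orientation: [3.141, 0.0, -1.923]
ft_force: [0.7, -0.3, -0.1]
grip_width: 0.495
```

apply_moves(deltas="0 0 0 0 0 0;-0.07 0 0 0 0 0;-0.14 0 0 0 0 0;-0.14 0 0 0 0 0;-0.14 0 0 0 0 0;-0.14 0 0 0 0 0;-0.14 0 0 0 0 0;-0.14 0 0 0 0 0;-0.14 0 0 0 0 0;-0.14 0 0 0 0 0;-0.14 0 0 0 0 0;-0.14 0 0 0 0 0", fingers=255, grip_force=40)

```text
time: 17.58
position: [0.5222, -0.1091, 0.0718]
orientation: [-3.14, -0.0, -1.923]
ft_force: [-1.1, -0.5, 4.5]
grip_width: 0.26
```

apply_moves(deltas="0 0 0 0 0 0;0 0 0 0 0 0;0 0 0 0 0 0;0 0 0 0 0 0;0 0 0 0 0 0;0 0 -1 0 0 0;0 0 -2 0 0 0;0 0 -3.2 0 0 0;0 0 -4.4 0 0 0;0 -2 -5.6 0 0 0;0 -4 -5.6 0 0 0;0 -6 -5.6 0 0 0;0 -6 -5.6 0 0 0;0 -6 -5.6 0 0 0;0 -6 -5.6 0 0 0", fingers=129)

```text
time: 18.83
position: [0.6633, -0.161, 0.2095]
orientation: [3.14, 0.0, -1.924]
ft_force: [-0.6, 0.1, 0.1]
grip_width: 0.493
```

```bash
python3 - <<'E'
from h import *
g=imaging.grab_frame('side'); print(rimpose(g,BC,BY)); flaps(g,BC,BY)
t=imaging.grab_frame('top')
a=cv2.resize(g['img'][180:340,230:400],None,fx=2.3,fy=2.3); b=cv2.resize(t['img'][180:340,250:420],None,fx=2.3,fy=2.3)
save(np.hstack([a,b])[:, :800],'p9.png'); print(bot.read_state()['position'])
E
```

```text
(np.int64(447), ((549.3148193359375, -20.530441284179688), (193.90074157714844, 132.3262939453125), 69.46417236328125))
front 50 far [  8.  -22.1] o [ 3.   7.1 11.1] z [-22.8   1.6   3.9] angle 0.03
back 96 far [ 10.6 -31.8] o [ 3.6  9.9 11.2] z [-32.   -0.6   4.6] angle 0.01
left 33 far [10.   0.2] o [ 3.5  6.6 11.7] z [-2.   1.6  4.2] angle 1.28
right 310 far [ 10.3 -33.8] o [ 3.9 11.  14.1] z [-33.9 -11.4   4.3] angle -0.02
[ 0.66183472 -0.16007842  0.21040169]
```

View pics/p9.png

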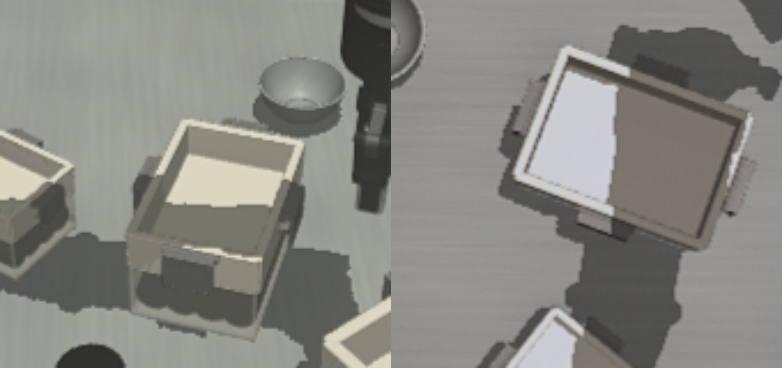

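The top view shows all four flaps folded in at (530,105), (660,70), (740,185) and (605,222), and the arm is clear. One numeric check from the top camera, then I'll hand in.

```bash
python3 - <<'E' 2>/dev/null
from h import *
t=imaging.grab_frame('top'); flaps(t,BC,BY)
W=cloud(t); R=np.array([[np.cos(BY),-np.sin(BY)],[np.sin(BY),np.cos(BY)]]); L=(W[...,:2]-BC)@R; z=W[...,2]
s=(z>.1)&(z<.108)&(abs(L[...,0])<.08)&(abs(L[...,1])<.105); print(cv2.minAreaRect(W[s][:,:2].astype(np.float32)*1000))
s=(z>.04)&(z<.13)&(abs(L[...,0])<.12)&(abs(L[...,1])<.15)
print('extents',L[s].min(0),L[s].max(0))
E
```

```text
front 122 far [ 12.  -27.7] o [ 3.2  8.4 12. ] z [-27.9   3.    6.3] angle 0.1
back 71 far [10.   1.7] o [ 3.4  6.5 10. ] z [0.1 3.1 5.8] angle 1.42
left 63 far [8.5 4.5] o [3.2 5.9 9. ] z [0.4 3.6 6.6] angle 1.74
right 87 far [10.3  5.1] o [ 3.2  7.1 11.1] z [-0.2  3.1  6.8] angle 1.72
((551.5462036132812, -25.734207153320312), (200.3960723876953, 152.4189910888672), 70.12168884277344)
extents [-0.07709537 -0.10141303] [0.07546955 0.09921893]
```

```bash
python3 -c "
from station import bot
print(bot.job_done())"
```

```text
the job is handed in; nothing more can be done
None
```

All four clips on the middle-sized box are folded down and snapped shut, and the job is handed in at about 19 s. For each one I folded the flap down to its catch with one finger. I then squeezed it at 40 N against the rim, with the other finger inside the dish.

- **Clips:** each squeeze ended at about 22 mm opening, against 23 mm expected for a shut flap. The box with its flaps measured ±76 and ±101 mm, which fits all four lying flat. The side camera put the front, back and right clips at about 0 rad.
- **Left clip:** no camera could see the left flap's face, so the angle figures printed for it mean nothing. The squeeze width and the outline are the evidence that it is shut. The same goes for the top camera's figures for the back, left and right clips.
- **Box and bystanders:** the box stayed upright and moved no more than about 2 mm. The bowl and jar were not touched.
- **Check that was off:** the last rim fits came out too large because the gripper's shadow and the flaps spoiled them. I relied on the outline and on the gripper's position during the squeezes for where the box stands.

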